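# Seat a cover plate by feel and clamp it for spraying

## Robot

A 6-joint arm with a two-finger parallel gripper is mounted at the origin on a cart in front of the work surface, level with it; the furniture and walls round the work are solid. World frame = base frame: x ahead of the robot, y to its left, z up, the work surface at z = 0. Lengths are in mm, angles in rad, forces in N, time in s.
With the tool pointing down it reaches from about 350 to 975 mm from the base axis. Payload 7.1 kg.
Tool frame: the origin (TCP) lies at the very end of the fingers, on their centre line; the grasp point (between the pads) lies 19 mm behind it; z points along the fingers, y is the line along which they close (so a half turn about z gives the same grasp; the last joint's range is limited). The gripper opens to 88 mm and grips with 3 to 60 N. Pads are 20 mm wide; open, the fingers measure 115 mm over their backs; the gripper's body (75 mm by 178 mm) begins 61 mm behind the grasp point.
Start: joints at [1.102, 0.423, 1.63, -0, 1.089, -0.019], TCP at [271.708, 562.832, 222.675] pointing down, gripper open.
Joint ranges: [-3, 3], [-0.9, 2.11], [0.09, 2.58], [-1.31, 4.45], [0.11, 2.69], [-2.54, 2.54]. Speed limits (rad/s): [2.39, 2.39, 3.01, 3.14, 3.14, 3.14].

## Interface

Orientations are given as a rotation vector (axis times angle).
In Python, from workcell import * gives the robot as it stands.
- The arm moves only by the tool step_arm, never from a script. Its argument "deltas" is a list of rows, each a list of 3 entries, a list of its own where there are three numbers: the shift along the tool's x, y, z in units of 300 mm (1.0 is 300 mm), then the turn, a rotation vector about the tool's x, y, z in units of 1.5 rad (1.0 is 1.5 rad), then the gripper command: -1 is shut, 1 is fully open, values between are in proportion. In form: [[[dx, dy, dz], [rx, ry, rz], gripper], ...]. A call has 1 to 20 rows; each row is the pose to reach, as a shift and turn from the pose commanded when the call began, along the tool's axes at that moment; what a row does not reach only later rows make up. A row lasts 1/12 s, in which the tool goes at most 41.7 mm and 7.16 degrees, less where a joint would pass 70% of its speed; a pose out of reach is approached as far as the arm can. A call with a number of a shift or a turn outside -1 to 1 is refused whole. A call with a gripper value outside its range is refused whole. The fingers move at their own pace and stop on an object; the grip force is fixed at half the most. Time passes only in rows, so rows that repeat a pose let the fingers close. It gives the time, the measured TCP pose, the force, the opening and the grip force at its end, in the units of the state.
- get_obs(): the state, without advancing time (a new reading comes with each control period).
- get_image(name): name is "scene" or "top" or "wrist"; returns a dict with "pixels" (400x640x3 uint8, red, green, blue), "fx", "fy", "cx", "cy" (pixels), "T" (4x4, takes a point from camera to world coordinates). Camera axes: x right, y down, z forward; pixel columns grow to the right and rows downward; lengths in mm; the calibration is good to about 2 mm. A picture is of the moment at which its call begins. There is no depth.
- close_job(): hands the job in; it is judged then, once.
The state is a dict: "t": time; "qpos": joint angles; "qvel": joint speeds; "joint_torque": joint torques, N m; "ee_pos": TCP position; "orientation": TCP orientation; "ft_force": force on the tool from outside, world axes, zero at the start; "moment": the same for the moment, N m; "width": finger opening in mm; "grasp_force": force on a finger pad.
Only numpy, scipy, OpenCV 4.12 (cv2) and the standard library are available. Lean on these libraries where they do the work, as an engineer would, in place of code of your own. Each camera call takes 0.05 s, during which the arm holds its last target. There are 200 camera calls.

## Task

The aluminium cover plate has stuck part-way down the two guide posts of the blue spray fixture. Press it gently down, first one end and then the other, until you feel that each end sits solid on the rest hidden beneath it, and only then swing the red-handled clamp bar over from behind and press it fully closed, so that its rubber pad holds the plate. Do not ram the plate, and leave the tape, cup and marker around the fixture as they are.

Things in the scene. Friction and masses are not known exactly. Their poses are not given: they have to be found in the camera images.
- fixture: Blue base 215 (x) x 240 (y) x 16 mm, fixed to the bench; place and heading vary. Origin at the centre of its underside, z up, x from front to the clamp's hinge at the back, y left along the plate. Steel guide posts, 10 mm thick, tops 56 mm up, at x 0, y +-93 mm. Hinge lugs at x 80, y +-21 mm, 78 mm high. In front of the plate (x -45, y 0) a stop post 14 mm thick, 60 mm high, under the closed bar.
- plate: Aluminium cover plate, 60 (x) x 166 (y) x 10 mm, captive on the guide posts. Origin at the centre of its underside, z up, y to its left end. Starts stuck with its underside 35 to 40 mm above the bench, rocked up to 0.04 rad about x. It slides down against stiff drag and rocks about x, and stays where it is left. More than 45 N on it is ramming.
- press_left (a point): Point on top of the plate, 55 mm left of its middle, the place to press that end. It gives way at 4 N while the whole plate slides and at up to 11 N while it rocks; once this end is fully down it stops dead and the force rises steeply: 13 to 16 N is ample. In the middle of the plate it takes 17 N and more to rock it level, and an end may stay high.
- press_right (a point): The same, 55 mm right of the plate's middle.
- rest_left: Dark round foot of the rest under the plate's left end, at x 0, y +65 mm of the fixture. Origin at the foot's underside, 16 mm above the bench. The screw in it, on which the plate must land, is hidden below the plate and set anew every time: its tip is anywhere from 26 to 32 mm above the bench. Only touch tells.
- rest_right: The same under the plate's right end, at y = -65 mm of the fixture; its screw is set independently of the left one, also 26 to 32 mm.
- clamp (a joint): Angle of the clamp bar in rad: 0 closed (level over the plate, on its stop), 1.57 straight up; starts open, leaning back, at 1.6 to 1.85; end of travel 1.95. The hinge is stiff: the bar stays where it is left, and about 3 to 6 N at the red grip moves it. In the last 0.15 rad a light spring in the pad adds to this.
- clamp_hinge (a point): Hinge axis of the clamp bar (along the fixture's y), 80 mm behind the fixture's middle and 66 mm above the bench.
- clamp_grip (a point): Centre of the red plastic grip at the free end of the clamp bar, 137 mm from the hinge axis. The grip is 45 mm long (along the bar) x 32 wide x 18 mm thick, so the bar ends 160 mm from the hinge; the bar itself is of steel, 26 wide x 9 mm thick.
- clamp_pad: Black rubber pad, 22 mm across, 80 mm from the hinge, on a sprung stem with 16 mm of travel under the clamp bar; origin at the centre of its face, which stands 33 mm below the bar's middle plane when free. With bar closed and plate seated it presses on the middle of the plate with 1.5 to 4 N.
- tape_roll_3: Green roll of masking tape lying flat, 86 mm across, 18 mm high, left of the fixture. Origin at the centre of its underside. Bystander.
- mix_cup: Clear mixing cup, 71 mm across, 94 mm high, right of the fixture. Origin at the centre of its underside. Bystander.
- marker_1: White marker with a blue cap, lying, 139 mm long, 14 mm high, in front of the fixture. Origin at the centre of its underside. Bystander.

How it is judged (in metres and radians):
On the way, in this order (a step that is already met when the one before it is completed fails the run):
1. with the clamp still open, the plate lies on both rests (contact force between plate and rest_left above 0.2 N and contact force between plate and rest_right above 0.2 N and value of joint clamp above 0.9 rad), for 0.2 s.
2. the clamp bar is closed on the plate (value of joint clamp below 0.06 rad and contact force between plate and clamp_pad above 0.5 N), for 0.2 s.
At the end, for the whole second after the job is handed in: The plate lies on both rests (more than 0.2 N on each), the clamp bar is closed to within 0.06 rad, and its pad presses on the plate with more than 0.5 N (all of step 2 and contact force between plate and rest_left above 0.2 N and contact force between plate and rest_right above 0.2 N); the robot touches nothing.
It fails at once if the plate is rammed: the robot presses on it with more than 45 N (contact force between any of the fingers, the arm and plate above 45 N).
It fails at once if tape roll, cup or marker is moved by more than 30 mm or the cup is tipped (distance of any of tape_roll_3, mix_cup, marker_1 from where it was at the start of the episode above 0.03 m or angle between mix_cup's own z axis and vertical above 0.4 rad).
It also fails if it takes over 59 s, if anything falls off the work surface, if the arm or the gripper's body presses on something with over 40 N, if the wrist force passes 120 N, or if a joint passes its speed limit or range.

## Working session

There is one attempt and no reset: what is moved stays moved. The work goes in short steps, Python scripts to look and compute and a tool call to move; the robot and the scene stay as the last step left them, time stands still between calls to the robot, and variables do not carry over. Pictures are saved under pics/ and viewed, at most 10 in all, crops included, and the job is handed in when it is done.

Besides the shell and the picture viewer there is one more tool, called after "Call:" as name(argument=value, ...), one argument or row to a line, values as JSON. step_arm: Moves the arm, as the interface text tells. Its arguments: {"type":"object","properties":{"deltas":{"type":"array","items":{"type":"array"}}},"required":["deltas"]}

```bash
mkdir -p pics; python3 - <<'E'
from workcell import *
import cv2,numpy as np
for n in("top","scene"):
    i=get_image(n); cv2.imwrite(f"pics/{n}0.png",i["pixels"][:,:,::-1]); print(n,i["fx"],i["cx"],i["cy"],np.round(i["T"],3).tolist())
o=get_obs(); print(o)
E
```

```text
top 406.57484349837966 315.47967246065895 195.68891915463155 [[-0.02, -0.998, 0.052, 458.543], [-1.0, 0.019, -0.021, 60.818], [0.02, -0.052, -0.998, 955.943], [0.0, 0.0, 0.0, 1.0]]
scene 431.9069891443887 317.2980071096595 201.08853786406462 [[0.728, -0.44, 0.525, -92.072], [-0.686, -0.48, 0.548, -562.816], [0.011, -0.759, -0.651, 798.669], [0.0, 0.0, 0.0, 1.0]]
{'t': 0.1, 'qpos': array([ 1.10197987e+00,  4.23766839e-01,  1.63059972e+00, -3.93829218e-05,
        1.08858341e+00, -1.90125291e-02]), 'qvel': array([ 7.03477095e-04, -2.68829797e-03, -2.04008774e-03,  8.11991723e-04,
        2.18102073e-03, -1.90003337e-05]), 'joint_torque': array([ 7.78810590e-04, -5.45620251e+01, -2.74325895e+01,  6.45236811e-02,
        1.88090274e-02, -2.37445443e-05]), 'ee_pos': array([271.5137169 , 562.39549189, 221.98335914]), 'orientation': array([-7.00515367e-01, -3.06219389e+00,  2.08199657e-03]), 'ft_force': array([-0.30023939, -0.85047606, -0.48619162]), 'moment': array([-0.01806141,  0.00640475,  0.01511946]), 'grasp_force': 0.0, 'width': 87.9012362382479}
```

View pics/top0.png

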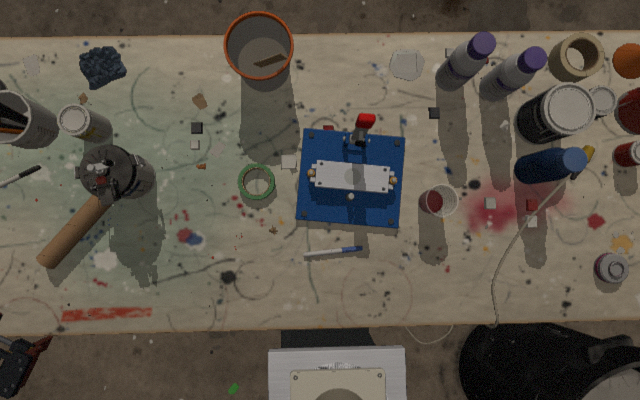

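View pics/scene0.png

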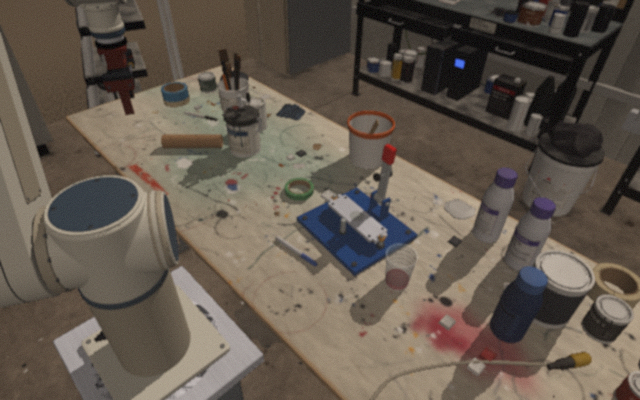

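The top view shows the fixture with corners near (303,128), (405,137), (398,227) and (296,221). The plate is at about (352,178), the red grip at (366,121), the tape at (257,182), the cup at (438,200) and the marker at (333,254). I'll enlarge it.

```bash
python3 - <<'E'
import cv2
i=cv2.imread("pics/top0.png")[105:235,285:415]
cv2.imwrite("pics/c.png",cv2.resize(i,None,fx=4.5,fy=4.5,interpolation=cv2.INTER_CUBIC))
E
```

```text
(no output)
```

View pics/c.png

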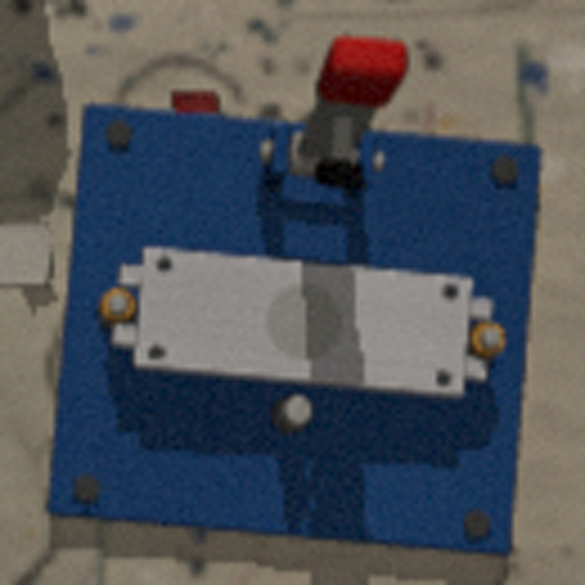

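The enlarged crop shows the base corners at (85,105), (540,148), (510,552) and (50,513). The post tops are at (118,302) and (488,340), the stop post at (297,410), and the grip's end at about (368,62).

```bash
cat > h.py <<'E'
import numpy as np, cv2
from scipy.spatial.transform import Rotation as R
from scipy.optimize import least_squares
def proj(i,P):
    T=np.array(i["T"]); c=(np.atleast_2d(P)-T[:3,3])@T[:3,:3]
    return np.c_[i["fx"]*c[:,0]/c[:,2]+i["cx"], i["fy"]*c[:,1]/c[:,2]+i["cy"]]
def fix(p,P):  # fixture->world
    return np.atleast_2d(P)@R.from_euler('z',p[2]).as_matrix().T+[p[0],p[1],0]
def tool(tgt,o,pos=None,ori=None): # world target -> tool shift units
    return R.from_rotvec(o["orientation"]).inv().apply(np.array(tgt)-o["ee_pos"])/300
E
python3 - <<'E'
from workcell import *
from h import *
i=get_image("top")
px=np.array([[85,105],[540,148],[510,552],[50,513],[118,302],[488,340],[297,410]])/4.5+[285,105]-.4
P=np.array([[107.5,120,16],[107.5,-120,16],[-107.5,-120,16],[-107.5,120,16],[0,93,56],[0,-93,56],[-45,0,60]])
s=least_squares(lambda p:(proj(i,fix(p,P))-px).ravel(),[470,-10,0])
p=s.x; print(p,np.round(s.fun,1))
g=np.array([368,62])/4.5+[285,105]
# grip end-face centre at r=160
for a in np.arange(1.5,2,.05):
    print(round(a,2), proj(i,fix(p,[[80-160*np.cos(a),0,66+160*np.sin(a)]]))[0].round(1), end=' ')
print(g)
# post px & plate ends
for n,q in dict(L=[0,55,50],Rr=[0,-55,50],hinge=[80,0,66],stop=[-45,0,60]).items(): print(n,fix(p,[q]).round(1))
# bystanders
T=np.array(i["T"])
for n,u,z in(("tape",(257,182),18),("cup",(444,199),94),("mk1",(306,256),10),("mk2",(361,248),10)):
    d=T[:3,:3]@[(u[0]-i["cx"])/i["fx"],(u[1]-i["cy"])/i["fy"],1]; print(n,(T[:3,3]+d*(z-T[2,3])/d[2]).round())
o=get_obs(); print(R.from_rotvec(o["orientation"]).as_matrix().round(3).tolist())
E
```

```text
[ 5.47967186e+02 -4.09058864e+01 -1.08969547e-01] [-0.4 -0.7  0.5 -0.8  0.1  1.  -1.   0.5 -0.2  0.3  0.7 -0.6  0.2  0.1]
1.5 [365.7 129. ] 1.55 [366.1 124.6] 1.6 [366.4 120.3] 1.65 [366.8 116. ] 1.7 [367.1 111.8] 1.75 [367.3 107.7] 1.8 [367.5 103.8] 1.85 [367.7 100. ] 1.9 [367.9  96.3] 1.95 [368.   92.8] [366.77777778 118.77777778]
L [[553.9  13.8  50. ]]
Rr [[542.  -95.6  50. ]]
hinge [[627.5 -49.6  66. ]]
stop [[503.2 -36.   60. ]]
tape [542. 175.  18.]
cup [ 491. -232.   94.]
mk1 [369.  66.  10.]
mk2 [384. -62.  10.]
[[-0.901, 0.435, -0.0], [0.435, 0.901, -0.001], [0.0, -0.001, -1.0]]
```

```bash
python3 - <<'E'
from workcell import *
from h import *
p=[547.97,-40.9,-.10897]
o=get_obs(); t=fix(p,[[-8,55,90]])[0]; print(t, tool(t,o))
Rt=R.from_matrix(np.c_[fix([0,0,p[2]],[-1,0,0])[0],fix([0,0,p[2]],[0,1,0])[0],[0,0,-1]])
print((R.from_rotvec(o["orientation"]).inv()*Rt).as_rotvec()/1.5)
E
```

```text
[545.9989466   14.64381107  90.        ] [-1.61785048 -1.24631419  0.44168095]
[-7.27097235e-04 -1.29965921e-04 -2.27200370e-01]
```

Call:
step_arm(
  deltas=[
    [[-0.97,-0.75,0.2],[0,0,-0.227],-1],
    [[-0.97,-0.75,0.2],[0,0,-0.227],-1],
    [[-0.97,-0.75,0.2],[0,0,-0.227],-1],
    [[-0.97,-0.75,0.2],[0,0,-0.227],-1],
    [[-0.97,-0.75,0.2],[0,0,-0.227],-1],
    [[-0.97,-0.75,0.2],[0,0,-0.227],-1],
    [[-0.97,-0.75,0.2],[0,0,-0.227],-1],
    [[-0.97,-0.75,0.2],[0,0,-0.227],-1],
    [[-0.97,-0.75,0.2],[0,0,-0.227],-1],
    [[-0.97,-0.75,0.2],[0,0,-0.227],-1],
    [[-0.97,-0.75,0.2],[0,0,-0.227],-1],
    [[-0.97,-0.75,0.2],[0,0,-0.227],-1],
  ],
)

```text
t: 1.15
ee_pos: [436.0, 233.8, 162.7]
orientation: [-0.173, -3.137, -0.0]
ft_force: [0.0, 0.3, 0.5]
width: 11.7
grasp_force: 0.0
```

```bash
cat >> h.py <<'E'
p=[547.97,-40.9,-.10897]
Rt=R.from_matrix(np.c_[fix([0,0,p[2]],[-1,0,0])[0],fix([0,0,p[2]],[0,1,0])[0],[0,0,-1]])
def go(o,f):
    t=fix(p,[f])[0]; print(o["t"],"pos",o["ee_pos"].round(1),"F",o["ft_force"].round(1),"shift",tool(t,o).round(3),"turn",((R.from_rotvec(o["orientation"]).inv()*Rt).as_rotvec()/1.5).round(4))
    q=(o["ee_pos"]-[p[0],p[1],0])@R.from_euler('z',p[2]).as_matrix(); print("fix",q.round(1))
E
python3 -c "
from workcell import *
from h import *
go(get_obs(),[-8,55,80])"
```

```text
1.15 pos [436.  233.8 162.7] F [0.  0.3 0.5] shift [-0.445 -0.686  0.275] turn [ 0.0001 -0.0001 -0.001 ]
fix [-141.2  260.9  162.7]
```

Call:
step_arm(
  deltas=[
    [[-0.445,-0.686,0.27],[0,0,0],-1],
    [[-0.445,-0.686,0.27],[0,0,0],-1],
    [[-0.445,-0.686,0.27],[0,0,0],-1],
    [[-0.445,-0.686,0.27],[0,0,0],-1],
    [[-0.445,-0.686,0.27],[0,0,0],-1],
    [[-0.445,-0.686,0.27],[0,0,0],-1],
    [[-0.445,-0.686,0.27],[0,0,0],-1],
    [[-0.445,-0.686,0.27],[0,0,0],-1],
    [[-0.445,-0.686,0.27],[0,0,0],-1],
    [[-0.445,-0.686,0.27],[0,0,0],-1],
    [[-0.445,-0.686,0.27],[0,0,0],-1],
  ],
)

```text
t: 2.07
ee_pos: [545.8, 16.5, 82.3]
orientation: [0.168, 3.137, 0.0]
ft_force: [0.1, 0.7, 0.3]
width: 0.0
grasp_force: 0.0
```

```bash
python3 -c "
from workcell import *
from h import *
go(get_obs(),[-8,55,60])
cv2.imwrite('pics/t2.png',cv2.resize(get_image('top')['pixels'][100:240,270:430,::-1],None,fx=3.5,fy=3.5))
cv2.imwrite('pics/s2.png',cv2.resize(get_image('scene')['pixels'][130:280,270:430,::-1],None,fx=3.5,fy=3.5))
a,b=cv2.imread('pics/t2.png'),cv2.imread('pics/s2.png')
cv2.imwrite('pics/ts2.png',cv2.resize(cv2.hconcat([a,b[:490]]),(800,350)))"
```

```text
2.0667 pos [545.8  16.5  82.3] F [0.1 0.7 0.3] shift [-0.001 -0.006  0.074] turn [0.0001 0.0003 0.0015]
fix [-8.4 56.9 82.3]
```

View pics/ts2.png

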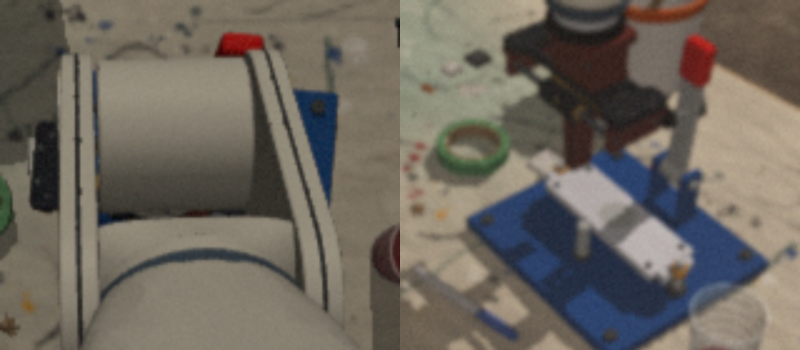

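The fingers hover over the plate's left end, at about (580,165) in the scene half. The bar stands behind them and is clear.

Call:
step_arm(
  deltas=[
    [[0,-0.003,0.04],[0,0,0],-1],
    [[0,-0.003,0.07],[0,0,0],-1],
    [[0,-0.003,0.08],[0,0,0],-1],
    [[0,-0.003,0.09],[0,0,0],-1],
    [[0,-0.003,0.09],[0,0,0],-1],
  ],
)

```text
t: 2.58
ee_pos: [545.4, 13.6, 53.6]
orientation: [-0.172, -3.135, 0.0]
ft_force: [-0.1, 0.0, 0.3]
width: 0.3
grasp_force: 0.0
```

Call:
step_arm(
  deltas=[
    [[0,0,0.003],[0,0,0],-1],
    [[0,0,0.006],[0,0,0],-1],
    [[0,0,0.009],[0,0,0],-1],
    [[0,0,0.012],[0,0,0],-1],
    [[0,0,0.012],[0,0,0],-1],
  ],
)

```text
t: 3.0
ee_pos: [546.1, 13.6, 51.1]
orientation: [0.172, 3.137, 0.0]
ft_force: [-0.5, -0.0, 0.3]
width: 0.8
grasp_force: 0.0
```

Call:
step_arm(
  deltas=[
    [[0,0,0.003],[0,0,0],-1],
    [[0,0,0.006],[0,0,0],-1],
    [[0,0,0.009],[0,0,0],-1],
    [[0,0,0.009],[0,0,0],-1],
  ],
)

```text
t: 3.33
ee_pos: [546.3, 13.7, 48.5]
orientation: [0.171, 3.136, 0.0]
ft_force: [-0.7, 0.6, 4.2]
width: 0.5
grasp_force: 1.7
```

Call:
step_arm(
  deltas=[
    [[0,0,0.003],[0,0,0],-1],
    [[0,0,0.006],[0,0,0],-1],
    [[0,0,0.009],[0,0,0],-1],
    [[0,0,0.009],[0,0,0],-1],
  ],
)

```text
t: 3.67
ee_pos: [546.2, 13.6, 45.6]
orientation: [0.172, 3.137, -0.0]
ft_force: [-0.7, 0.0, 3.1]
width: 0.2
grasp_force: 1.6
```

Call:
step_arm(
  deltas=[
    [[0,0,0.003],[0,0,0],-1],
    [[0,0,0.006],[0,0,0],-1],
    [[0,0,0.009],[0,0,0],-1],
    [[0,0,0.009],[0,0,0],-1],
  ],
)

```text
t: 4.0
ee_pos: [546.3, 13.7, 43.0]
orientation: [0.172, 3.137, 0.0]
ft_force: [-0.5, 1.7, 4.5]
width: 0.5
grasp_force: 2.6
```

Call:
step_arm(
  deltas=[
    [[0,0,0.002],[0,0,0],-1],
    [[0,0,0.004],[0,0,0],-1],
    [[0,0,0.006],[0,0,0],-1],
    [[0,0,0.006],[0,0,0],-1],
  ],
)

```text
t: 4.33
ee_pos: [546.3, 13.8, 41.5]
orientation: [0.172, 3.136, 0.0]
ft_force: [-2.1, 0.5, 7.8]
width: 0.5
grasp_force: 3.8
```

Call:
step_arm(
  deltas=[
    [[0,0,0.002],[0,0,0],-1],
    [[0,0,0.004],[0,0,0],-1],
    [[0,0,0.004],[0,0,0],-1],
  ],
)

```text
t: 4.58
ee_pos: [546.4, 13.9, 40.7]
orientation: [0.172, 3.136, 0.0]
ft_force: [-2.7, 0.9, 11.9]
width: 0.5
grasp_force: 6.1
```

Call:
step_arm(
  deltas=[
    [[0,0,0.002],[0,0,0],-1],
    [[0,0,0.004],[0,0,0],-1],
    [[0,0,0.004],[0,0,0],-1],
  ],
)

```text
t: 4.83
ee_pos: [546.4, 13.9, 40.3]
orientation: [0.172, 3.136, 0.0]
ft_force: [-5.2, 1.2, 22.2]
width: 0.6
grasp_force: 11.3
```

The left end stops dead, with force at 22 N. I'll lift and move to the right end.

Call:
step_arm(
  deltas=[
    [[0,0,-0.08],[0,0,0],-1],
    [[0,0,-0.1],[0,0,0],-1],
    [[0,-0.12,-0.1],[0,0,0],-1],
    [[0,-0.24,-0.1],[0,0,0],-1],
    [[0,-0.367,-0.1],[0,0,0],-1],
    [[0,-0.367,-0.08],[0,0,0],-1],
    [[0,-0.367,-0.05],[0,0,0],-1],
    [[0,-0.367,-0.05],[0,0,0],-1],
    [[0,-0.367,-0.05],[0,0,0],-1],
  ],
)

```text
t: 5.58
ee_pos: [533.3, -94.6, 52.6]
orientation: [-0.17, -3.135, -0.001]
ft_force: [-0.8, 1.1, 0.3]
width: 0.7
grasp_force: 0.0
```

```bash
python3 -c "
from workcell import *
from h import *
go(get_obs(),[-8,-55,52])"
```

```text
5.5833 pos [533.3 -94.6  52.6] F [-0.8  1.1  0.3] shift [-0.003  0.     0.002] turn [ 0.0002 -0.0016  0.0004]
fix [ -8.8 -55.   52.6]
```

Call:
step_arm(
  deltas=[
    [[0,0,0.004],[0,0,0],-1],
    [[0,0,0.008],[0,0,0],-1],
    [[0,0,0.012],[0,0,0],-1],
    [[0,0,0.012],[0,0,0],-1],
  ],
)

```text
t: 5.92
ee_pos: [534.2, -95.2, 50.1]
orientation: [-0.17, -3.137, -0.0]
ft_force: [-0.0, 0.4, 0.0]
width: 0.6
grasp_force: 0.0
```

Call:
step_arm(
  deltas=[
    [[0,0,0.004],[0,0,0],-1],
    [[0,0,0.008],[0,0,0],-1],
    [[0,0,0.01],[0,0,0],-1],
    [[0,0,0.01],[0,0,0],-1],
  ],
)

```text
t: 6.25
ee_pos: [534.0, -95.8, 47.1]
orientation: [-0.172, -3.137, -0.0]
ft_force: [-0.3, -0.7, -0.4]
width: 0.4
grasp_force: 0.0
```

Call:
step_arm(
  deltas=[
    [[0,0,0.002],[0,0,0],-1],
    [[0,0,0.004],[0,0,0],-1],
    [[0,0,0.006],[0,0,0],-1],
    [[0,0,0.006],[0,0,0],-1],
  ],
)

```text
t: 6.58
ee_pos: [534.0, -95.8, 45.3]
orientation: [-0.172, -3.137, -0.0]
ft_force: [0.8, 0.1, 0.7]
width: 0.7
grasp_force: 0.0
```

Call:
step_arm(
  deltas=[
    [[0,0,0.002],[0,0,0],-1],
    [[0,0,0.004],[0,0,0],-1],
    [[0,0,0.006],[0,0,0],-1],
    [[0,0,0.006],[0,0,0],-1],
  ],
)

```text
t: 6.92
ee_pos: [534.0, -95.8, 43.5]
orientation: [-0.172, -3.137, -0.0]
ft_force: [-0.4, 0.0, 0.1]
width: 0.2
grasp_force: 0.0
```

Call:
step_arm(
  deltas=[
    [[0,0,0.002],[0,0,0],-1],
    [[0,0,0.004],[0,0,0],-1],
    [[0,0,0.006],[0,0,0],-1],
    [[0,0,0.006],[0,0,0],-1],
  ],
)

```text
t: 7.25
ee_pos: [534.0, -95.8, 41.7]
orientation: [-0.172, -3.137, -0.0]
ft_force: [-0.3, -0.5, -0.0]
width: 0.6
grasp_force: 0.0
```

Call:
step_arm(
  deltas=[
    [[0,0,0.002],[0,0,0],-1],
    [[0,0,0.004],[0,0,0],-1],
    [[0,0,0.006],[0,0,0],-1],
    [[0,0,0.006],[0,0,0],-1],
  ],
)

```text
t: 7.58
ee_pos: [534.2, -95.8, 40.4]
orientation: [0.172, 3.137, -0.0]
ft_force: [-1.2, 0.8, 4.8]
width: 0.0
grasp_force: 2.6
```

Call:
step_arm(
  deltas=[
    [[0,0,0.002],[0,0,0],-1],
    [[0,0,0.004],[0,0,0],-1],
    [[0,0,0.004],[0,0,0],-1],
  ],
)

```text
t: 7.83
ee_pos: [534.2, -95.8, 40.1]
orientation: [0.171, 3.137, -0.0]
ft_force: [-4.5, 0.8, 16.7]
width: 0.4
grasp_force: 8.4
```

The right end is solid too, at 40.1 mm and 16.7 N. I'll recheck the left end quickly.

Call:
step_arm(
  deltas=[
    [[0,0,-0.04],[0,0,0],-1],
    [[0,0.1,-0.04],[0,0,0],-1],
    [[0,0.23,-0.04],[0,0,0],-1],
    [[0,0.367,-0.04],[0,0,0],-1],
    [[0,0.367,-0.03],[0,0,0],-1],
    [[0,0.367,-0.015],[0,0,0],-1],
    [[0,0.367,-0.01],[0,0,0],-1],
    [[0,0.367,-0.01],[0,0,0],-1],
  ],
)

```text
t: 8.5
ee_pos: [545.5, 12.7, 41.2]
orientation: [-0.173, -3.136, 0.0]
ft_force: [-0.2, -0.7, -0.1]
width: 0.8
grasp_force: 0.0
```

Call:
step_arm(
  deltas=[
    [[0,0,0.003],[0,0,0],-1],
    [[0,0,0.006],[0,0,0],-1],
    [[0,0,0.006],[0,0,0],-1],
  ],
)

```text
t: 8.75
ee_pos: [546.0, 12.5, 40.7]
orientation: [-0.174, -3.136, 0.0]
ft_force: [-2.3, -1.1, 8.7]
width: 0.4
grasp_force: 4.1
```

Call:
step_arm(
  deltas=[
    [[0,0,0.002],[0,0,0],-1],
    [[0,0,0.004],[0,0,0],-1],
    [[0,0,0.004],[0,0,0],-1],
  ],
)

```text
t: 9.0
ee_pos: [546.0, 12.5, 40.4]
orientation: [-0.174, -3.137, 0.0]
ft_force: [-5.9, 0.4, 19.7]
width: 0.4
grasp_force: 9.7
```

Both ends are solid. Now I'll go up and around behind the bar.

Call:
step_arm(
  deltas=[
    [[0,0,-0.1],[0,0,0],-1],
    [[0,0,-0.24],[0,0,0],-1],
    [[0,0,-0.38],[0,0,0],-1],
    [[0,0,-0.52],[0,0,0],-1],
    [[0,0,-0.65],[0,0,0],-1],
    [[0,0,-0.75],[0,0,0],-1],
    [[0,0,-0.75],[0,0,0],-1],
    [[-0.12,0,-0.75],[0,0,0],-1],
    [[-0.24,0,-0.75],[0,0,0],-1],
    [[-0.36,0,-0.75],[0,0,0],-1],
    [[-0.45,0,-0.75],[0,0,0],-1],
    [[-0.5,0,-0.75],[0,0,0],-1],
    [[-0.5,-0.1,-0.75],[0,0,0],-1],
    [[-0.5,-0.18,-0.75],[0,0,0],-1],
    [[-0.5,-0.18,-0.75],[0,0,0],-1],
    [[-0.5,-0.18,-0.75],[0,0,0],-1],
  ],
)

```text
t: 10.33
ee_pos: [688.7, -58.5, 262.6]
orientation: [-0.177, -3.135, -0.0]
ft_force: [0.1, 0.0, 0.2]
width: 0.3
grasp_force: 0.0
```

```bash
python3 -c "
from workcell import *
from h import *
go(get_obs(),[125,0,195])
cv2.imwrite('pics/s3.png',cv2.resize(get_image('scene')['pixels'][70:280,270:480,::-1],None,fx=2.8,fy=2.8))
"
```

```text
10.3333 pos [688.7 -58.5 262.6] F [0.1 0.  0.2] shift [0.056 0.007 0.225] turn [ 0.0001 -0.001  -0.0025]
fix [141.8  -2.2 262.6]
```

View pics/s3.png

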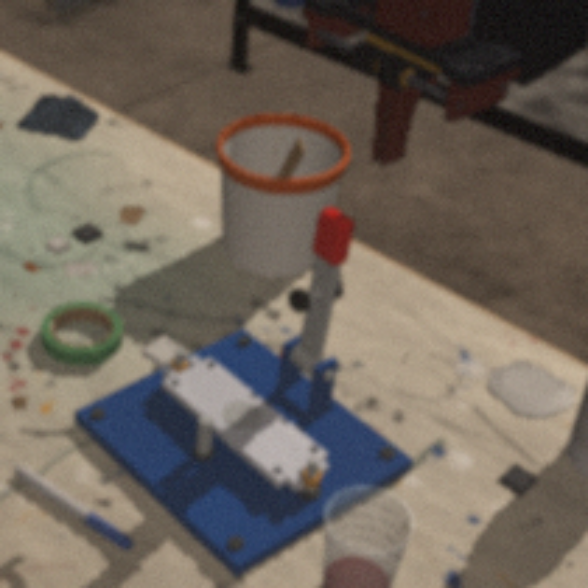

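The bar leans slightly back with its red grip at (333,235) in the crop. The fingers at (390,140) are behind it and above. I'll compute the swing path.

```bash
python3 -c "
from workcell import *
from h import *
i=get_image('scene')
for a in(1.55,1.6,1.65,1.7,1.75): print(a,proj(i,fix(p,[[80-160*np.cos(a),0,66+160*np.sin(a)]]))[0].round(1))
print('seen',335/2.8+270,215/2.8+70)
for a in [1.7,1.5,1.35,1.2,1.05,.9,.75,.6,.45,.3,.2,.1,.0]:
    r=130; x=80-r*np.cos(a)+9*np.sin(a)+10; z=66+r*np.sin(a)+9*np.cos(a)
    print(a,round(x,1),round(z,1),'u',round(-(x-142)/300,3),round(-(z-262)/300,3))
"
```

```text
1.55 [385.7 147.7]
1.6 [388.1 146.7]
1.65 [390.5 145.7]
1.7 [392.8 144.9]
1.75 [395.1 144.3]
seen 389.64285714285717 146.78571428571428
1.7 115.7 193.8 u 0.088 0.227
1.5 89.8 196.3 u 0.174 0.219
1.35 70.3 194.8 u 0.239 0.224
1.2 51.3 190.4 u 0.302 0.239
1.05 33.1 183.2 u 0.363 0.263
0.9 16.2 173.4 u 0.419 0.295
0.75 1.0 161.2 u 0.47 0.336
0.6 -12.2 146.8 u 0.514 0.384
0.45 -23.1 130.6 u 0.55 0.438
0.3 -31.5 113.0 u 0.578 0.497
0.2 -35.6 100.6 u 0.592 0.538
0.1 -38.5 87.9 u 0.602 0.58
0.0 -40.0 75.0 u 0.607 0.623
```

Call:
step_arm(
  deltas=[
    [[0,0.007,0.08],[0,0,0],-1],
    [[0,0.007,0.16],[0,0,0],-1],
    [[0,0.007,0.22],[0,0,0],-1],
    [[0,0.007,0.225],[0,0,0],-1],
    [[0,0.007,0.225],[0,0,0],-1],
    [[0.04,0.007,0.225],[0,0,0],-1],
    [[0.08,0.007,0.225],[0,0,0],-1],
    [[0.1,0.007,0.225],[0,0,0],-1],
    [[0.12,0.007,0.223],[0,0,0],-1],
    [[0.14,0.007,0.221],[0,0,0],-1],
    [[0.16,0.007,0.22],[0,0,0],-1],
    [[0.175,0.007,0.219],[0,0,0],-1],
    [[0.19,0.007,0.22],[0,0,0],-1],
    [[0.205,0.007,0.221],[0,0,0],-1],
  ],
)

```text
t: 11.6
ee_pos: [628.6, -47.7, 198.0]
orientation: [0.171, 3.135, -0.0]
ft_force: [3.0, 0.2, 3.1]
width: 0.5
grasp_force: 1.5
```

```bash
python3 -c "
from workcell import *
from h import *
go(get_obs(),[0,0,195])
cv2.imwrite('pics/s4.png',cv2.resize(get_image('scene')['pixels'][70:280,270:480,::-1],None,fx=2.8,fy=2.8))
"
```

```text
11.6 pos [628.6 -47.7 198. ] F [3.  0.2 3.1] shift [ 0.27  -0.007  0.01 ] turn [-0.0001  0.001  -0.0001]
fix [ 80.9   2.  198. ]
```

View pics/s4.png

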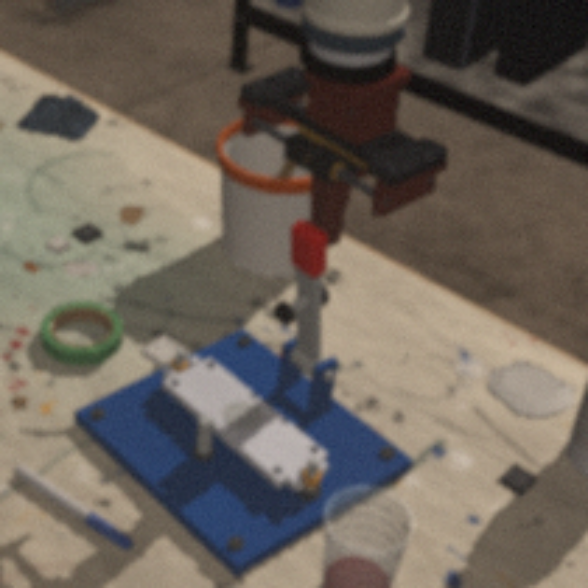

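The finger is behind the red grip at (320,240) and the bar has begun to swing, with about 4 N on the tool. I'll continue along the arc.

Call:
step_arm(
  deltas=[
    [[0.036,0,0.011],[0,0,0],-1],
    [[0.068,0,0.017],[0,0,0],-1],
    [[0.1,0,0.025],[0,0,0],-1],
    [[0.13,0,0.037],[0,0,0],-1],
    [[0.16,0,0.049],[0,0,0],-1],
    [[0.188,0,0.065],[0,0,0],-1],
    [[0.216,0,0.082],[0,0,0],-1],
    [[0.242,0,0.102],[0,0,0],-1],
    [[0.267,0,0.123],[0,0,0],-1],
    [[0.289,0,0.147],[0,0,0],-1],
    [[0.311,0,0.171],[0,0,0],-1],
    [[0.33,0,0.198],[0,0,0],-1],
    [[0.347,0,0.225],[0,0,0],-1],
    [[0.347,0,0.225],[0,0,0],-1],
  ],
)

```text
t: 12.82
ee_pos: [522.4, -36.0, 127.9]
orientation: [-0.171, -3.133, -0.0]
ft_force: [-0.5, -0.7, -0.6]
width: 0.5
grasp_force: 0.0
```

```bash
python3 -c "
from workcell import *
from h import *
go(get_obs(),[-40,0,75])
cv2.imwrite('pics/s5.png',cv2.resize(get_image('scene')['pixels'][70:280,270:480,::-1],None,fx=2.8,fy=2.8))
"
```

```text
12.8167 pos [522.4 -36.  127.9] F [-0.5 -0.7 -0.6] shift [ 0.046 -0.007  0.177] turn [-0.     -0.0029 -0.0002]
fix [-25.9   2.1 127.9]
```

View pics/s5.png

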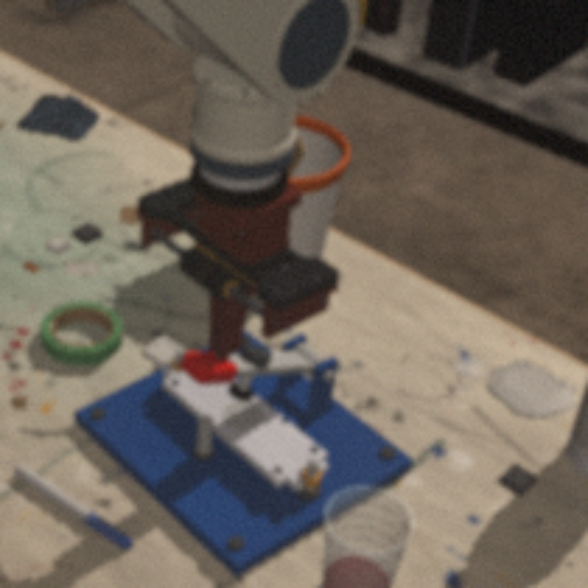

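The bar is nearly down, with the grip at (210,365) and the finger just above it. I'll press gently to close it.

Call:
step_arm(
  deltas=[
    [[0.012,-0.007,0.025],[0,0,0],-1],
    [[0.02,-0.007,0.05],[0,0,0],-1],
    [[0.027,-0.007,0.07],[0,0,0],-1],
    [[0.033,-0.007,0.09],[0,0,0],-1],
    [[0.037,-0.007,0.11],[0,0,0],-1],
    [[0.041,-0.007,0.13],[0,0,0],-1],
    [[0.044,-0.007,0.145],[0,0,0],-1],
    [[0.046,-0.007,0.155],[0,0,0],-1],
    [[0.046,-0.007,0.163],[0,0,0],-1],
    [[0.046,-0.007,0.163],[0,0,0],-1],
  ],
)

```text
t: 13.7
ee_pos: [510.6, -36.8, 80.6]
orientation: [-0.172, -3.136, -0.0]
ft_force: [0.3, 0.5, 0.3]
width: 0.2
grasp_force: 0.0
```

Call:
step_arm(
  deltas=[
    [[0,0,0.004],[0,0,0],-1],
    [[0,0,0.008],[0,0,0],-1],
    [[0,0,0.012],[0,0,0],-1],
    [[0,0,0.012],[0,0,0],-1],
  ],
)

```text
t: 14.03
ee_pos: [510.9, -36.8, 77.4]
orientation: [-0.172, -3.137, -0.0]
ft_force: [-1.0, 0.2, 2.3]
width: 0.3
grasp_force: 0.9
```

Call:
step_arm(
  deltas=[
    [[0,0,0.003],[0,0,0],-1],
    [[0,0,0.006],[0,0,0],-1],
    [[0,0,0.006],[0,0,0],-1],
  ],
)

```text
t: 14.28
ee_pos: [510.8, -36.8, 75.6]
orientation: [-0.172, -3.137, -0.0]
ft_force: [-1.5, 0.2, 2.7]
width: 0.6
grasp_force: 1.3
```

Call:
step_arm(
  deltas=[
    [[0,0,0.002],[0,0,0],-1],
    [[0,0,0.004],[0,0,0],-1],
    [[0,0,0.004],[0,0,0],-1],
  ],
)

```text
t: 14.53
ee_pos: [510.9, -36.8, 75.2]
orientation: [-0.172, -3.137, 0.0]
ft_force: [-4.7, 0.9, 12.6]
width: 0.5
grasp_force: 6.3
```

The bar is on its stop, at 75.2 mm with 12.6 N. I'll hold briefly, then retreat straight up.

Call:
step_arm(
  deltas=[
    [[0,0,0.001],[0,0,0],-1],
    [[0,0,0.001],[0,0,0],-1],
    [[0,0,0.001],[0,0,0],-1],
    [[0,0,-0.02],[0,0,0],-1],
    [[0,0,-0.1],[0,0,0],-1],
    [[0,0,-0.2],[0,0,0],-1],
    [[0,0,-0.3],[0,0,0],-1],
    [[0.1,0,-0.4],[0,0,0],-1],
    [[0.2,0,-0.4],[0,0,0],-1],
    [[0.3,0,-0.4],[0,0,0],-1],
    [[0.4,0,-0.4],[0,0,0],-1],
    [[0.4,0,-0.4],[0,0,0],-1],
    [[0.4,0,-0.4],[0,0,0],-1],
  ],
)

```text
t: 15.62
ee_pos: [391.3, -23.7, 194.9]
orientation: [0.171, 3.135, -0.0]
ft_force: [0.6, 0.3, 0.8]
width: 0.2
grasp_force: 0.0
```

```bash
python3 -c "
from workcell import *
from h import *
go(get_obs(),[-40,0,75])
cv2.imwrite('pics/s6.png',cv2.resize(get_image('scene')['pixels'][150:290,270:440,::-1],None,fx=4,fy=4))
"
```

```text
15.6167 pos [391.3 -23.7 194.9] F [0.6 0.3 0.8] shift [-0.391 -0.     0.4  ] turn [ 0.      0.0011 -0.0002]
fix [-1.576e+02  1.000e-01  1.949e+02]
```

View pics/s6.png

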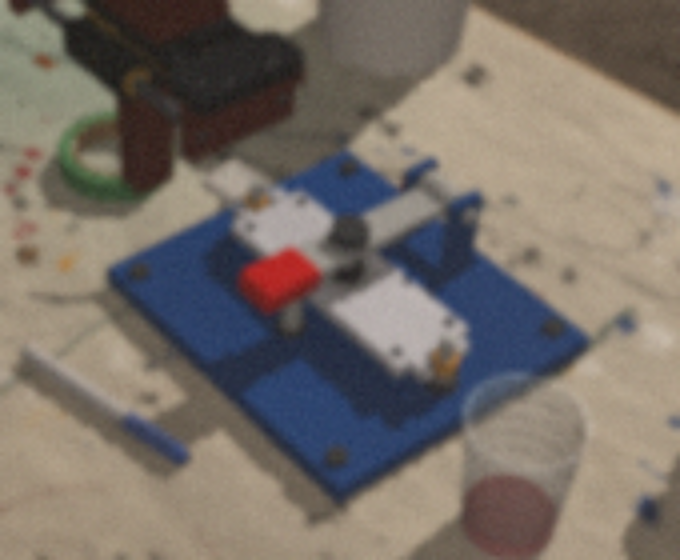

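The bar lies level on the stop post, with the grip at (280,278) and the pad on the plate at about (350,265). The tape, cup and marker are undisturbed, so I'll hand the job in.

```bash
python3 -c "
from workcell import *
print(close_job())"
```

```text
the job is handed in; nothing more can be done
None
```

I pressed both ends of the plate down until each stopped dead (about 20 N left, 17 N right), closed the clamp onto its stop with its pad on the plate, and left the tape, cup and marker untouched. The job was handed in at about 16 s; no verdict came back.

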